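# Swing the funnel arm one hole on, with its spring index pin

## Robot

A 6-joint arm with a two-finger parallel gripper is mounted at the origin on a cart in front of the work surface, level with it; the furniture and walls round the work are solid. World frame = base frame: x ahead of the robot, y to its left, z up, the work surface at z = 0. Lengths are in mm, angles in rad, forces in N, time in s.
With the tool pointing down it reaches from about 350 to 775 mm from the base axis. Payload 7.3 kg.
Tool frame: the origin (TCP) lies between the finger pads; the fingertips stand 25 mm ahead of it and the grasp point (between the pads) lies 6 mm ahead of it; z points along the fingers, y is the line along which they close (so a half turn about z gives the same grasp; the last joint's range is limited). The gripper opens to 92 mm and grips with 3 to 60 N. Pads are 19 mm wide; open, the fingers measure 130 mm over their backs; the gripper's body (75 mm by 190 mm) begins 47 mm behind the grasp point.
Start: joints at [-1.402, 0.342, 1.524, -0, 1.275, -0.146], TCP at [162.576, -499.211, 251.741] pointing down, gripper open.
Joint ranges: [-2.53, 2.53], [-0.77, 2.02], [0.04, 2.7], [-1, 4.14], [0.28, 2.66], [-3.11, 3.11]. Speed limits (rad/s): [2.57, 2.57, 3.14, 3.14, 3.14, 3.14].

## Interface

Orientations are given as [roll, pitch, yaw] about the fixed x, y, z axes, in that order (R = Rz(yaw) Ry(pitch) Rx(roll)).
In Python, from plant import bot gives the robot as it stands.
- The arm moves only by the tool play_rows, never from a script. Its argument "commands" is a list of rows, each an object of numbers: "x", "y", "z": the shift along the tool's x, y, z in m; "twist": the turn about the tool's z in degrees. In form: [{"x": .., "y": .., "z": .., "twist": ..}, ...]. A call has exactly 8 rows; each row is the pose to reach, as a shift and turn from the pose commanded when the call began, along the tool's axes at that moment; what a row does not reach only later rows make up. A row lasts 1/10 s, in which the tool goes at most 50 mm and 8.59 degrees, less where a joint would pass 70% of its speed; a pose out of reach is approached as far as the arm can. A call with a gripper value outside its range is refused whole. "jaw" is the closure, from 0 (fully open) to 1 (shut), set as the call begins (left out, the last holds). The fingers move at their own pace and stop on an object; the grip force is fixed at half the most. Time passes only in rows, so rows that repeat a pose let the fingers close, or fill a call up. It gives the time, the measured TCP pose, the force, the opening and the grip force at its end, in the units of the state.
- bot.get_obs(): the state, without advancing time (a new reading comes with each control period).
- bot.capture(name): name is "side" or "top"; returns a dict with "pixels" (420x560x3 uint8, red, green, blue), "fx", "fy", "cx", "cy" (pixels), "eye" and "rotation" of the camera in the world. Camera axes: x right, y down, z forward; pixel columns grow to the right and rows downward; lengths in mm; the calibration is good to about 2 mm. A picture is of the moment at which its call begins. There is no depth.
- bot.close_job(): hands the job in; it is judged then, once.
The state is a dict: "time": time; "joint_positions": joint angles; "dq": joint speeds; "tau": joint torques, N m; "tool_pos": TCP position; "tcp_rot": TCP orientation; "contact_force": force on the tool from outside, world axes, zero at the start; "moment": the same for the moment, N m; "grip_width": finger opening in mm; "finger_force": force on a finger pad.
Only numpy, scipy, OpenCV 4.12 (cv2) and the standard library are available. Lean on these libraries where they do the work, as an engineer would, in place of code of your own. Each camera call takes 0.05 s, during which the arm holds its last target. There are 200 camera calls.

## Task

The funnel on the indexing stand is pinned over the small beaker of soil. Hook a fingertip through the pull ring from the near side, lift the spring index pin out of its hole, swing the arm one hole so that the funnel comes over the white porcelain crucible, and let the ring down so that the pin springs fully home in that hole. Work gently: only hook the ring, never pinch, grip or force it, and leave the crucible, the beakers, the jar and the marker standing or lying where they are.

Things in the scene. Friction and masses are not known exactly. Their poses are not given: they have to be found in the camera images.
- stand: Fixed indexing stand: grey foot 190 x 120 x 12 mm, 34 mm column, index plate on top. Origin: on the worktop, on the upright pivot axis of the arm. x points away from the robot (index plate on the -x side, vessels on the +x side), y left, z up.
- plate_hole (a point): Middle of the plate's middle hole, on the plate's top, 85 mm above the worktop, 115 mm from the pivot on the stand's -x axis. The flat aluminium index plate is 110 x 250 x 14 mm (x = -140 to -30 mm of the stand) with five 14 mm through holes on a circle of 115 mm radius about the pivot, 30 degrees apart.
- swing_arm (a joint): Arm angle about the pivot, rad, counter-clockwise from above. Holes at 0 (middle, the start), +-0.524, +-1.047; stops at +-1.15. Pin and ring are at the near end of the arm (115 mm from the pivot), the funnel at the far end (130 mm): as the joint grows the ring goes right (-y) and the funnel left (+y). Friction of 0.12 N m keeps it where it is left; with the pin home it has 0.02 rad of play.
- hub_top (a point): On the pivot axis, on top of the hub's nut, 111 mm above the worktop. The arm is a flat bar 26 mm wide, its top 99 mm above the worktop; the 23 mm bush that guides the pin rises to 111 mm at the near end.
- index_pin (a joint): Lift of the index pin, m: 0 fully home in a hole, about 0.012 with its rounded 9 mm tip on the plate between holes, 0.030 the upper stop. Above 0.012 the arm can swing. A spring drives it down, 5 N at 0 and 10 N at the stop; it slides only vertically.
- pull_ring: Steel pull ring fixed on top of the pin, moves with it: 7 mm round bar, opening 50 mm, outside 64 mm. Origin: centre of the opening, 146 mm above the worktop (pin home), 16 mm from the pin axis towards the pivot. x points along the arm to the pivot, z up. It leans 35 degrees from upright, top away from the robot: the opening faces the robot and upward, and a finger tilted about 45 degrees passes through.
- ring_top (a point): Inner edge of the highest part of the ring, on its middle: the place under which the finger lifts. 25 mm from the ring's centre, 167 mm above the worktop with the pin home.
- funnel_tip (a point): Lower end of the white funnel's stem, 80 mm above the worktop; the funnel (69 mm across, top at 153 mm) is fixed to the arm.
- crucible: White porcelain crucible, 44 mm across the mouth, 36 mm high, loose on the worktop at the station next to the middle one, left or right. Origin: centre of its underside, z up. The funnel is to come over it.
- large_beaker: Larger, empty glass beaker, 56 mm across, 70 mm high, loose, at the other neighbouring station. Origin: centre of its underside.
- small_beaker: Small glass beaker with soil in it, 46 mm across, 56 mm high, loose, at the middle station, under the funnel at the start. Origin: centre of its underside.
- sample_jar: Screw-cap jar, 45 mm across, 63 mm high, standing loose left of the stand. Origin: centre of its underside.
- marker: Marker pen 139 x 14 x 16 mm lying loose right of the stand. Origin: centre of its underside.

How it is judged:
By the outcome, as a careful person would: the job done as asked, in the order asked, and still so for the second after the job is handed in, with the robot touching nothing.
It also fails if it takes over 42 s, if anything falls off the work surface, if the arm or the gripper's body presses on something with over 40 N, if the wrist force passes 120 N, or if a joint passes its speed limit or range.

## Working session

There is one attempt and no reset: what is moved stays moved. The work goes in short steps, Python scripts to look and compute and a tool call to move; the robot and the scene stay as the last step left them, time stands still between calls to the robot, and variables do not carry over. Pictures are saved under pics/ and viewed, at most 10 in all, crops included, and the job is handed in when it is done.

Besides the shell and the picture viewer there is one more tool, called after "Call:" in YAML: its name, and indented under it one key for each argument. play_rows: Moves the arm, as the interface text tells. Its arguments: {"type":"object","properties":{"commands":{"type":"array"},"jaw":{"type":"number"}},"required":["commands"]}

```bash
mkdir -p pics; ls; python3 - <<'E'
from plant import bot
import cv2,numpy as np
for n in("side","top"):
    c=bot.capture(n); cv2.imwrite(f"pics/{n}0.png",c["pixels"][:,:,::-1])
    print(n,c["fx"],c["fy"],c["cx"],c["cy"],c["eye"],np.round(c["rotation"],4).tolist())
print(bot.get_obs())
E
```

```text
pics
side 536.6752572653926 536.6752572653926 274.5254228472108 207.11716295258879 [236.6956003  936.70827215 746.52999402] [-2.1167, 0.0136, -2.7424]
top 515.9174899475446 515.9174899475446 273.46068743972336 219.24819475288746 [ 476.6868047    34.51203209 1074.95916546] [-2.9712, -0.007, -1.5458]
{'time': 0.1, 'joint_positions': array([-1.40203605e+00,  3.42615337e-01,  1.52492903e+00, -6.03143491e-05,
        1.27540057e+00, -1.46009606e-01]), 'dq': array([ 0.00070011, -0.00015313, -0.00408984, -0.00023723, -0.00099772,
       -0.00072115]), 'tau': array([ 1.90000217e-03, -4.32001126e+01, -2.44694299e+01,  7.19470927e-02,
        5.25802025e-02, -4.29523050e-05]), 'tool_pos': array([ 162.48179971, -498.87039388,  251.13138073]), 'tcp_rot': array([-3.14024637e+00, -1.39680706e-04,  3.14787385e-01]), 'contact_force': array([0.04452107, 0.58804819, 0.29423968]), 'moment': array([-0.04488819, -0.0198536 , -0.00082458]), 'finger_force': 0.0, 'grip_width': 91.53570548015512}
```

View pics/side0.png

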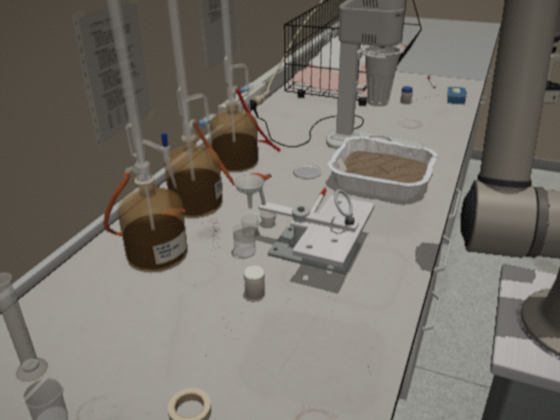

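View pics/top0.png

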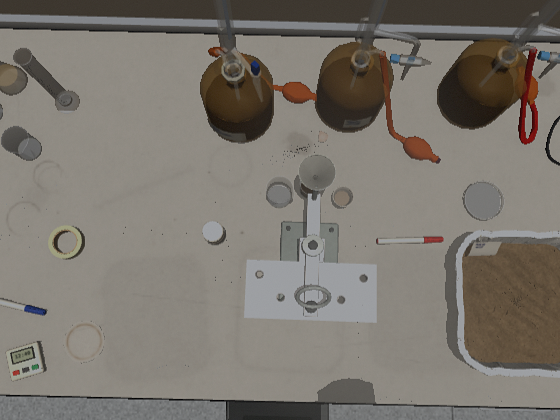

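```bash
cat > h.py <<'E'
import numpy as np,cv2
from scipy.spatial.transform import Rotation as R
from plant import bot
def px2w(c,u,v,z):
    r=R.from_euler('xyz',c["rotation"]).as_matrix()
    d=r@np.array([(u-c["cx"])/c["fx"],(v-c["cy"])/c["fy"],1]); e=np.array(c["eye"])
    return e+d*(z-e[2])/d[2]
def w2px(c,p):
    r=R.from_euler('xyz',c["rotation"]).as_matrix(); q=r.T@(np.array(p)-c["eye"])
    return q[:2]/q[2]*c["fx"]+[c["cx"],c["cy"]]
E
python3 - <<'E'
from h import *
t=bot.capture("top"); s=bot.capture("side")
for n,u,v,z in [("hub",313,245,111),("ringtop",313,288,170),("ringbot",311,306,125),("funnel",317,174,153),("hole L",260,274,85),("hole L2",281,297,85),("hole R2",341,300,85),("hole R",364,278,85),("right cup",342,197,36),("left cup",279,194,70)]:
    print(n,px2w(t,u,v,z).round(1))
print("side hub",px2w(s,300,211,111).round(1))
a=cv2.resize(t["pixels"][150:330,235:385,::-1],None,fx=3.3,fy=3.3,interpolation=cv2.INTER_CUBIC)[:595]
b=cv2.resize(s["pixels"][165:300,220:390,::-1],None,fx=1.75,fy=1.75,interpolation=cv2.INTER_CUBIC)
o=np.zeros((600,800,3),np.uint8); o[:a.shape[0],:a.shape[1]]=a; o[:b.shape[0],500:500+b.shape[1]]=b
cv2.imwrite("pics/crop.png",o)
E
```

```text
hub [595.5 -43.7 111. ]
ringtop [512.9 -39.8 170. ]
ringbot [482.2 -40.3 125. ]
funnel [722.1 -46.1 153. ]
hole L [540.3  54.9  85. ]
hole L2 [497.9  13.7  85. ]
hole R2 [ 495.1 -100.2   85. ]
hole R [ 537.8 -144.1   85. ]
right cup [ 705.8 -108.4   36. ]
left cup [701.1  22.   70. ]
side hub [591.3 -29.5 111. ]
```

View pics/crop.png

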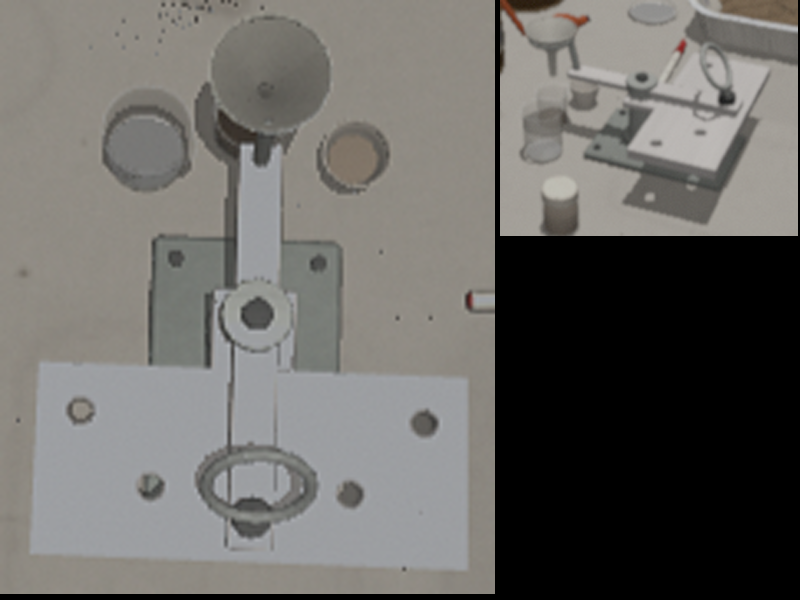

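```bash
python3 - <<'E'
from h import *
s=bot.capture("side")
for n,u,v in [("post base",343,140),("tray near",330,175),("tray R",435,180),("beaker base",378,102),("blue box",457,100),("bottle",406,100),("rack",300,92)]:
    print(n,px2w(s,u,v,0).round(0))
print(w2px(s,[595,-44,111]), w2px(s,[480,-41,85]), w2px(s,[510,-42,170]))
E
```

```text
post base [ 678. -677.    0.]
tray near [ 642. -421.    0.]
tray R [ 350. -502.    0.]
beaker base [  655. -1073.     0.]
blue box [  371. -1205.     0.]
bottle [  557. -1134.    -0.]
rack [  982. -1075.     0.]
[300.72919686 207.58178907] [348.63343678 228.12459863] [337.61150947 192.23978742]
```

Call:
play_rows:
  commands:
    - {"y":0.05,"z":-0.02}
    - {"y":0.1,"z":-0.04}
    - {"y":0.15,"z":-0.06}
    - {"y":0.2,"z":-0.08}
    - {"y":0.25,"z":-0.08}
    - {"y":0.3,"z":-0.08}
    - {"y":0.35,"z":-0.08}
    - {"y":0.4,"z":-0.08}
  jaw: 1

```text
invalid input at $.commands[0]: expected keys x, y, z, twist
```

```bash
python3 - <<'E'
from h import *
o=bot.get_obs(); print(o["time"],o["tool_pos"],o["tcp_rot"],o["joint_positions"])
E
```

```text
0.25 [ 162.55961758 -499.0414948   251.40449991] [-3.14090838e+00 -7.04190033e-05  3.14841610e-01] [-1.40195936e+00  3.42382140e-01  1.52449356e+00 -3.12355509e-05
  1.27540419e+00 -1.45995567e-01]
```

Call:
play_rows:
  commands:
    - {"x":0,"y":0.05,"z":-0.02,"twist":0}
    - {"x":0,"y":0.1,"z":-0.04,"twist":0}
    - {"x":0,"y":0.15,"z":-0.06,"twist":0}
    - {"x":0,"y":0.2,"z":-0.08,"twist":0}
    - {"x":0,"y":0.25,"z":-0.08,"twist":0}
    - {"x":0,"y":0.3,"z":-0.08,"twist":0}
    - {"x":0,"y":0.35,"z":-0.08,"twist":0}
    - {"x":0,"y":0.4,"z":-0.08,"twist":0}
  jaw: 1

```text
time: 1.05
tool_pos: [251.1, -772.2, 307.6]
tcp_rot: [3.118, -0.001, 0.315]
contact_force: [2.0, -6.9, 5.6]
grip_width: 32.2
finger_force: 0.0
```

```bash
python3 - <<'E'
from h import *
o=bot.get_obs(); print(o["time"],o["tool_pos"],o["tcp_rot"],o["joint_positions"])
E
```

```text
1.05 [ 251.06443738 -772.18028722  307.55527292] [ 3.11794350e+00 -6.19878957e-04  3.14689153e-01] [-1.3517141   1.0625957   0.03576124  0.00319042  2.01975167 -0.09418112]
```

Call:
play_rows:
  commands:
    - {"x":0,"y":-0.05,"z":0,"twist":0}
    - {"x":0,"y":-0.1,"z":0,"twist":0}
    - {"x":0,"y":-0.1,"z":0,"twist":0}
    - {"x":0,"y":-0.1,"z":0,"twist":0}
    - {"x":0,"y":-0.1,"z":0,"twist":0}
    - {"x":0,"y":-0.1,"z":0,"twist":0}
    - {"x":0,"y":-0.1,"z":0,"twist":0}
    - {"x":0,"y":-0.1,"z":0,"twist":0}
  jaw: 1

```text
time: 1.85
tool_pos: [220.3, -678.2, 307.9]
tcp_rot: [3.111, 0.0, 0.315]
contact_force: [0.1, 0.8, -0.9]
grip_width: 0.1
finger_force: 0.0
```

```bash
python3 - <<'E'
from h import *
o=bot.get_obs(); print(o["time"],o["tool_pos"],o["tcp_rot"],o["joint_positions"])
E
```

```text
1.85 [ 220.29276124 -678.19760482  307.86324343] [3.11149277e+00 7.15846074e-05 3.14774908e-01] [-1.36540235  0.67924183  0.81134872  0.00321824  1.62107393 -0.10917217]
```

Call:
play_rows:
  commands:
    - {"x":-0.015,"y":-0.03,"z":-0.005,"twist":8}
    - {"x":-0.03,"y":-0.06,"z":-0.01,"twist":16}
    - {"x":-0.045,"y":-0.09,"z":-0.015,"twist":24}
    - {"x":-0.06,"y":-0.12,"z":-0.02,"twist":32}
    - {"x":-0.075,"y":-0.15,"z":-0.025,"twist":40}
    - {"x":-0.09,"y":-0.18,"z":-0.03,"twist":48}
    - {"x":-0.1,"y":-0.21,"z":-0.035,"twist":56}
    - {"x":-0.11,"y":-0.22,"z":-0.04,"twist":64}
  jaw: 0

```text
time: 2.65
tool_pos: [46.0, -499.9, 342.4]
tcp_rot: [3.129, -0.027, -0.808]
contact_force: [-0.1, -0.5, 0.2]
grip_width: 59.5
finger_force: 0.0
```

Call:
play_rows:
  commands:
    - {"x":0,"y":0,"z":0,"twist":8.5}
    - {"x":0,"y":0,"z":0,"twist":17}
    - {"x":0,"y":0,"z":0,"twist":25.5}
    - {"x":0,"y":0,"z":0,"twist":34}
    - {"x":0,"y":0,"z":0,"twist":42.5}
    - {"x":0,"y":0,"z":0,"twist":51}
    - {"x":0,"y":0,"z":0,"twist":59.5}
    - {"x":0,"y":0,"z":0,"twist":68}

```text
time: 3.45
tool_pos: [47.0, -502.0, 341.8]
tcp_rot: [-3.122, -0.022, -1.995]
contact_force: [-0.0, -0.7, -0.6]
grip_width: 91.6
finger_force: 0.0
```

```bash
python3 - <<'E'
from h import *
o=bot.get_obs(); print(o["time"],o["tool_pos"],o["tcp_rot"],o["joint_positions"])
E
```

```text
3.45 [  46.96777185 -501.98733198  341.7922822 ] [-3.12156203 -0.02217924 -1.9953557 ] [-1.63606884  0.23106178  1.43100516  0.01103254  1.45172802  1.92870277]
```

Call:
play_rows:
  commands:
    - {"x":0,"y":0,"z":0,"twist":8.5}
    - {"x":0,"y":0,"z":0,"twist":17}
    - {"x":0,"y":0,"z":0,"twist":25.5}
    - {"x":0,"y":0,"z":0,"twist":34}
    - {"x":0,"y":0,"z":0,"twist":42.5}
    - {"x":0,"y":0,"z":0,"twist":51}
    - {"x":0,"y":0,"z":0,"twist":59.5}
    - {"x":0,"y":0,"z":0,"twist":66}

```text
time: 4.25
tool_pos: [47.0, -502.0, 341.8]
tcp_rot: [-3.113, 0.009, 3.137]
contact_force: [-0.6, 0.2, -0.2]
grip_width: 91.8
finger_force: 0.0
```

Call:
play_rows:
  commands:
    - {"x":0,"y":0,"z":0,"twist":5}
    - {"x":0,"y":0,"z":0,"twist":10}
    - {"x":0,"y":0,"z":0,"twist":15}
    - {"x":0,"y":0,"z":0,"twist":20}
    - {"x":0,"y":0,"z":0,"twist":25}
    - {"x":0,"y":0,"z":0,"twist":30}
    - {"x":0,"y":0,"z":0,"twist":30}
    - {"x":0,"y":0,"z":0,"twist":30}

```text
time: 5.05
tool_pos: [-92.7, -438.0, 321.5]
tcp_rot: [-3.113, 0.103, 2.711]
contact_force: [-0.3, -0.5, -0.6]
grip_width: 92.0
finger_force: 0.0
```

```bash
python3 - <<'E'
from h import *
o=bot.get_obs(); print(o["time"],o["tool_pos"],o["tcp_rot"],o["joint_positions"]); print(R.from_euler('xyz',o["tcp_rot"]).as_matrix())
E
```

```text
5.05 [ -92.70885389 -437.98452465  321.49188338] [-3.11321456  0.10288496  2.71116167] [-2.01989835  0.12182669  1.62550476  0.10551179  1.36876259  3.10451075]
[[-0.90398035  0.41974284  0.08145844]
 [ 0.41505604  0.90720413 -0.06862324]
 [-0.10270355 -0.02822424 -0.99431151]]
```

```bash
cat > kin.py <<'E'
import numpy as np
from scipy.spatial.transform import Rotation as R
from scipy.optimize import least_squares
def rot(ax,t): return R.from_euler(ax,t).as_matrix()
def fk(q,p,s4=1):
    h,d1,a,e,b,f,d2,L=p
    P=np.array([0,0,h]);M=rot('z',q[0]); P=P+M@[0,d1,0]
    M=M@rot('y',q[1]); P=P+M@[e,0,a]
    M=M@rot('y',q[2]); P=P+M@[f,0,b]
    M=M@rot('z',s4*q[3])@rot('y',q[4]); P=P+M@[0,d2,0]
    M=M@rot('z',q[5]+np.pi/2); P=P+M@[0,0,L]
    return P,M
D=[([162.56,-499.04,251.4],[-3.1409,-7e-5,.31484],[-1.40195936,3.42382140e-01,1.52449356,-3.1e-5,1.27540419,-.145995567]),
([251.064,-772.18,307.555],[3.11794,-6e-4,.31469],[-1.3517141,1.0625957,.03576124,.00319042,2.01975167,-.09418112]),
([220.293,-678.198,307.863],[3.11149,7e-5,.314775],[-1.36540235,.67924183,.81134872,.00321824,1.62107393,-.10917217]),
([46.968,-501.987,341.792],[-3.12156,-.022179,-1.9953557],[-1.63606884,.23106178,1.43100516,.01103254,1.45172802,1.92870277]),
([-92.709,-437.985,321.492],[-3.11321,.102885,2.711162],[-2.01989835,.12182669,1.62550476,.10551179,1.36876259,3.10451075])]
P0=[180,76,360,0,300,0,0,200]
def fit(s4):
    w=np.array([1,1,1,0.05,1,.05,1,1])
    def res(p):
        r=[]
        for x,o,q in D:
            P,M=fk(q,p,s4); r+=list(P-x)
        return np.array(r+list(0.01*(np.array(p)-P0)))
    return least_squares(res,P0)
if __name__=="__main__":
    for s4 in(1,-1):
        f=fit(s4); print(s4,f.x.round(1),f.fun[:15].round(2))
        for x,o,q in D: print((R.from_matrix(fk(q,f.x,s4)[1]).inv()*R.from_euler('xyz',o)).as_rotvec().round(3))
E
python3 kin.py
```

```text
1 [ 2.215e+02  7.650e+01  5.061e+02  1.000e-01  3.796e+02  4.660e+01
 -1.000e-01  2.915e+02] [ 0.04 -0.01  0.01  0.03  0.01  0.    0.03  0.03 -0.01  0.02 -0.    0.
 -0.11  0.06 -0.01]
[ 0. -0.  0.]
[-0. -0. -0.]
[-0.  0. -0.]
[ 0. -0.  0.]
[ 0. -0. -0.]
-1 [-2.672e+02  7.690e+01  4.877e+02  2.160e+01  3.819e+02  8.960e+01
  1.000e-01 -2.643e+02] [ 1.39 -4.01  0.69  1.22 -2.69  1.9  -0.58  5.74 -3.73  0.4   0.28  0.93
 -1.7   1.72  0.26]
[ 0. -0. -0.]
[-0.001  0.006 -0.003]
[-0.001  0.006 -0.   ]
[ 0.021 -0.008  0.003]
[ 0.008 -0.207  0.042]
```

```bash
cat > sim.py <<'E'
from kin import *
PR=fit(1).x
lo=np.array([-2.53,-.77,.04,-1,.28,-3.11])+.005; hi=np.array([2.53,2.02,2.7,4.14,2.66,3.11])-.005
def F(q): return fk(q,PR)
def ik(q,Pt,Mt,w=1.):
    def r(x):
        P,M=F(x); return np.r_[(P-Pt)/1e3,w*R.from_matrix(Mt@M.T).as_rotvec()]
    return least_squares(r,np.clip(q,lo+1e-6,hi-1e-6),bounds=(lo,hi),xtol=1e-10).x
def call(q,rows,w=1.,clip=True):
    P0,M0=F(q)
    for x,y,z,t in rows:
        Pt=P0+M0@(np.array([x,y,z])*1e3); Mt=M0@rot('z',np.radians(t))
        P,M=F(q)
        if clip:
            d=Pt-P; n=np.linalg.norm(d); Pt=P+d*min(1,50/max(n,1e-9))
            v=R.from_matrix(Mt@M.T).as_rotvec(); n=np.degrees(np.linalg.norm(v)); Mt=R.from_rotvec(v*min(1,8.59/max(n,1e-9))).as_matrix()@M
        q=ik(q,Pt,Mt,w)
    return q
if __name__=="__main__":
    # state before the limit call
    q=ik(np.array([-1.636,.231,1.431,.011,1.4517,3.08]),np.array([47.,-502,341.8]),R.from_euler('xyz',[-3.113,.009,3.137]).as_matrix())
    print(q.round(3))
    rows=[(0,0,0,t) for t in(5,10,15,20,25,30,30,30)]
    for w in(.3,1.,3):
      for c in(0,1):
        e=call(q,rows,w,c); P,M=F(e); print(w,c,e.round(3),P.round(1),M[:,2].round(3))
    # target feasibility
    for az in(0,-.27):
      for el in(.785,.9):
        z=np.array([np.sin(el)*np.cos(az),np.sin(el)*np.sin(az),-np.cos(el)]); y=np.array([np.sin(az),-np.cos(az),0]); M=np.c_[np.cross(y,z),y,z]
        e=ik(np.array([-.2,.1,1.7,0,.6,0]),np.array([500.,-42,160]),M); P,_=F(e); print(az,el,e.round(3),P.round(1))
E
python3 sim.py
```

```text
[-1.636  0.231  1.431  0.011  1.452  3.08 ]
0.3 0 [-1.856  0.163  1.571  0.226  1.353  3.105] [   3.1 -487.   329.3] [ 0.193 -0.118 -0.974]
0.3 1 [-1.808  0.177  1.537  0.231  1.371  3.105] [  25.9 -495.8  335.7] [ 0.204 -0.111 -0.973]
1.0 0 [-2.048  0.097  1.642  0.087  1.378  3.105] [-104.4 -421.8  325.2] [ 0.064 -0.061 -0.996]
1.0 1 [-2.107  0.085  1.64   0.042  1.397  3.105] [-137.2 -403.6  330.4] [ 0.025 -0.039 -0.999]
3 0 [-2.121  0.056  1.66   0.032  1.406  3.105] [-137.8 -388.1  334.5] [ 0.016 -0.033 -0.999]
3 1 [-2.13   0.075  1.636  0.025  1.411  3.105] [-148.  -394.4  335.6] [ 0.011 -0.03  -1.   ]
0 0.785 [-0.403  0.247  2.332  2.129  0.333 -0.876] [500. -42. 160.]
0 0.9 [-0.436  0.296  2.414  2.433  0.533 -1.216] [500. -42. 160.]
-0.27 0.785 [-0.214  0.286  2.347  3.285  0.285 -1.669] [496.5 -41.4 147.8]
-0.27 0.9 [-0.209  0.302  2.4    3.249  0.463 -1.629] [500. -42. 160.]
```

```bash
cat > plan.py <<'E'
from sim import *
from scipy.optimize import differential_evolution as DE
W=.8
def goal(az,el): return np.array([np.sin(el)*np.cos(az),np.sin(el)*np.sin(az),-np.cos(el)])
ZG=goal(-.2,.95)
def step(q,u,n=3):
    P0,M0=F(q)
    for k in range(1,n+1):
        s=k/n; q=ik(q,P0+M0@(u[:3]*1e3*s),M0@rot('z',np.radians(u[3]*s)),W)
    return q
def cost(u,q):
    e=step(q,u); P,M=F(e); r=np.hypot(*P[:2])
    ang=np.arccos(np.clip(M[:,2]@ZG,-1,1))
    pen=max(0,380-r)+max(0,r-680)+max(0,300-P[2])+max(0,P[2]-600)+max(0,P[1]+330)+max(0,-160-P[0])+max(0,P[0]-250)
    return ang+pen/100
def best(q,seed=0):
    f=DE(cost,[(-.3,.3)]*3+[(-65,65)],args=(q,),maxiter=9,popsize=6,seed=seed,polish=False,workers=-1,updating='deferred'); return f.x,f.fun
if __name__=="__main__":
    import sys,time
    q=np.array([-2.01989835,.12182669,1.62550476,.10551179,1.36876259,3.10451075]); t=time.time()
    if len(sys.argv)>1:
        from plant import bot; o=bot.get_obs(); q=o["joint_positions"]; print(o["time"],q.round(3),F(q)[0].round(0),F(q)[1][:,2].round(3))
    for k in range(5):
        u,c=best(q,k); q=step(q,u); P,M=F(q); print(u.round(3),'ang',np.arccos(M[:,2]@ZG).round(3),q.round(2),P.round(0),M[:,2].round(2))
    print(time.time()-t)
E
nproc; timeout 500 python3 plan.py
```

```text
4
[-0.29  -0.11  -0.081 15.943] ang 0.722 [-2.08  0.22  1.47  0.27  1.42  3.1 ] [-107. -506.  346.] [ 0.2  -0.17 -0.96]
[-0.257 -0.028 -0.078 25.596] ang 0.605 [-2.28  0.09  1.68  0.46  1.37  3.1 ] [-117. -448.  341.] [ 0.31 -0.3  -0.9 ]
[-0.299  0.26   0.024 -7.295] ang 0.494 [-1.93 -0.12  1.96  0.6   1.17  3.1 ] [  91. -402.  335.] [ 0.42 -0.35 -0.84]
[-0.286  0.041 -0.012  7.733] ang 0.387 [-1.76 -0.01  1.97  0.82  0.99  3.1 ] [ 172. -453.  327.] [ 0.54 -0.4  -0.74]
[-0.282  0.033 -0.086  0.672] ang 0.327 [-1.75 -0.04  1.81  0.9   1.12  3.1 ] [ 198. -478.  421.] [ 0.64 -0.44 -0.64]
19.937737703323364
```

Call:
play_rows:
  commands:
    - {"x":-0.036,"y":-0.014,"z":-0.01,"twist":2}
    - {"x":-0.072,"y":-0.028,"z":-0.02,"twist":4}
    - {"x":-0.108,"y":-0.042,"z":-0.03,"twist":6}
    - {"x":-0.144,"y":-0.056,"z":-0.04,"twist":8}
    - {"x":-0.18,"y":-0.07,"z":-0.05,"twist":10}
    - {"x":-0.216,"y":-0.084,"z":-0.06,"twist":12}
    - {"x":-0.252,"y":-0.098,"z":-0.07,"twist":14}
    - {"x":-0.29,"y":-0.11,"z":-0.08,"twist":16}

```text
time: 5.85
tool_pos: [-166.4, -428.8, 341.7]
tcp_rot: [-3.13, 0.171, 2.509]
contact_force: [0.1, 0.2, 0.6]
grip_width: 91.7
finger_force: 0.0
```

```bash
timeout 500 python3 plan.py 1
```

```text
5.85 [-2.219  0.137  1.56   0.172  1.438  3.105] [-167. -429.  342.] [ 0.13  -0.11  -0.985]
[-0.288  0.066  0.023 -2.557] ang 0.7 [-2.01  0.14  1.67  0.29  1.29  3.1 ] [ -45. -468.  309.] [ 0.22 -0.17 -0.96]
[-0.298 -0.114 -0.077 20.687] ang 0.554 [-2.08  0.23  1.64  0.52  1.21  3.1 ] [ -53. -531.  299.] [ 0.36 -0.3  -0.88]
[-0.285  0.231 -0.037 -1.092] ang 0.442 [-1.85 -0.03  1.92  0.67  1.1   3.1 ] [ 120. -444.  328.] [ 0.47 -0.36 -0.81]
[-0.257  0.174 -0.027 -6.092] ang 0.335 [-1.58 -0.13  1.98  0.77  0.99  3.1 ] [ 243. -396.  364.] [ 0.58 -0.37 -0.73]
[-0.278  0.029 -0.09  10.383] ang 0.254 [-1.7  -0.19  1.92  0.92  1.17  3.1 ] [ 241. -394.  433.] [ 0.69 -0.39 -0.62]
20.8187997341156
```

```bash
cat > cal.py <<'E'
from sim import *
qa=np.array([-1.636,.231,1.431,.011,1.452,3.08]); ra=[(0,0,0,t) for t in(5,10,15,20,25,30,30,30)]; ea=[-2.02,.122,1.6255,.1055,1.3688,3.1045]
qb=np.array([-2.0199,.1218,1.6255,.1055,1.3688,3.1045]); rb=[(-.036*k,-.014*k,-.01*k,2*k) for k in range(1,8)]+[(-.29,-.11,-.08,16)]; eb=[-2.219,.137,1.56,.172,1.438,3.105]
def dls(q,Pt,Mt,w,lam,n):
    q=q.copy()
    for _ in range(n):
        P,M=F(q); e=np.r_[(Pt-P)/1e3,w*R.from_matrix(Mt@M.T).as_rotvec()]
        J=np.zeros((6,6))
        for i in range(6):
            d=q.copy(); d[i]+=1e-6; Pd,Md=F(d); J[:,i]=np.r_[(Pd-P)/1e3,w*R.from_matrix(Md@M.T).as_rotvec()]/1e-6
        q=np.clip(q+J.T@np.linalg.solve(J@J.T+lam*np.eye(6),e),lo,hi)
    return q
def call2(q,rows,clip,w,lam,n):
    P0,M0=F(q)
    for x,y,z,t in rows:
        Pt=P0+M0@(np.array([x,y,z])*1e3); Mt=M0@rot('z',np.radians(t)); P,M=F(q)
        if clip:
            d=Pt-P; a=min(1,50/max(np.linalg.norm(d),1e-9)); v=R.from_matrix(Mt@M.T).as_rotvec(); b=min(1,np.radians(8.59)/max(np.linalg.norm(v),1e-9))
            if clip==2: a=b=min(a,b)
            Pt=P+d*a; Mt=R.from_rotvec(v*b).as_matrix()@M
        q=dls(q,Pt,Mt,w,lam,n) if n else ik(q,Pt,Mt,w)
    return q
if __name__=="__main__":
    out=[]
    for c in(0,1,2):
      for w in(.1,.2,.3,.5,.8,1.):
        for lam,n in((0,0),(1e-4,3),(1e-4,10),(1e-4,30),(1e-4,100),(1e-3,10),(1e-3,30),(1e-2,10),(1e-2,50)):
          a=call2(qa,ra,c,w,lam,n); b=call2(qb,rb,c,w,lam,n)
          out.append((np.abs(a-ea).sum()+np.abs(b-eb).sum(),c,w,lam,n,a.round(3),b.round(3)))
    out.sort(key=lambda t:t[0])
    for o in out[:8]: print(*o)
E
timeout 550 python3 cal.py
```

```text
0.2970356559748344 1 0.8 0 0 [-2.091  0.093  1.639  0.054  1.389  3.105] [-2.258  0.118  1.571  0.143  1.452  3.105]
0.33013668336960933 0 1.0 0 0 [-2.049  0.097  1.642  0.087  1.379  3.105] [-2.147  0.175  1.496  0.22   1.446  3.105]
0.35317105082241584 2 1.0 0 0 [-2.014  0.124  1.603  0.08   1.393  3.105] [-2.107  0.18   1.475  0.176  1.467  3.105]
0.3957586540536068 1 1.0 0 0 [-2.107  0.085  1.64   0.042  1.397  3.105] [-2.276  0.108  1.576  0.13   1.458  3.105]
0.4438910400849385 2 0.8 0 0 [-1.99   0.131  1.602  0.104  1.383  3.105] [-2.07   0.196  1.457  0.205  1.461  3.105]
0.4586256160407174 1 0.5 0 0 [-1.906  0.154  1.586  0.178  1.361  3.105] [-2.145  0.167  1.525  0.215  1.428  3.105]
0.4588009559345944 0 0.8 0 0 [-2.015  0.113  1.633  0.111  1.37   3.105] [-2.078  0.216  1.468  0.266  1.414  3.105]
0.8617319247459371 2 0.5 0 0 [-1.924  0.15   1.592  0.167  1.363  3.105] [-1.968  0.239  1.395  0.283  1.447  3.105]
```

```bash
cat > plan2.py <<'E'
from cal import *
from plan import goal,DE
import sys,time
ZG=goal(-.2,.95); W=.75
def rows(u): return [tuple(u[:4])]*4+[tuple(u[4:])]*4
def cost(u,q):
    e=call2(q,rows(u),1,W,0,0); P,M=F(e); r=np.hypot(*P[:2])
    pen=max(0,380-r)+max(0,r-680)+max(0,300-P[2])+max(0,P[2]-600)+max(0,P[1]+330)+max(0,-200-P[0])+max(0,P[0]-250)
    return np.arccos(np.clip(M[:,2]@ZG,-1,1))+pen/100
def best(q,seed):
    b=([(-.4,.4)]*3+[(-60,60)])*2
    f=DE(cost,b,args=(q,),maxiter=14,popsize=4,seed=seed,polish=False,workers=-1,updating='deferred'); u=f.x; u[[0,1,2,4,5,6]]=u[[0,1,2,4,5,6]].round(2); u[[3,7]]=u[[3,7]].round(0); return u
if __name__=="__main__":
    from plant import bot; o=bot.get_obs(); q=o["joint_positions"]; print(o["time"],q.round(3),F(q)[0].round(0),F(q)[1][:,2].round(3)); t=time.time()
    for k in range(int(sys.argv[1])):
        u=best(q,k); q=call2(q,rows(u),1,W,0,0); P,M=F(q); print(u.tolist(),'ang',np.arccos(M[:,2]@ZG).round(3),q.round(2),P.round(0),M[:,2].round(2),flush=True)
    print(time.time()-t)
E
timeout 570 python3 plan2.py 4
```

```text
5.85 [-2.219  0.137  1.56   0.172  1.438  3.105] [-167. -429.  342.] [ 0.13  -0.11  -0.985]
[-0.26, 0.04, -0.02, -21.0, -0.3, 0.07, -0.01, 50.0] ang 0.663 [-2.15  0.08  1.69  0.35  1.35  3.1 ] [ -83. -440.  331.] [ 0.26 -0.21 -0.94]
[-0.34, -0.08, 0.01, -28.0, -0.39, 0.18, -0.05, 52.0] ang 0.538 [-2.03  0.04  1.72  0.5   1.31  3.1 ] [   8. -462.  351.] [ 0.38 -0.28 -0.88]
[-0.21, -0.06, -0.01, 58.0, 0.15, -0.06, -0.1, -56.0] ang 0.466 [-2.5   0.14  1.59  0.55  1.6   2.52] [-176. -419.  372.] [ 0.45 -0.32 -0.83]
[-0.34, 0.03, 0.18, -20.0, -0.4, 0.05, 0.08, 40.0] ang 0.407 [-2.   -0.03  1.72  0.67  1.37  3.1 ] [  70. -458.  409.] [ 0.51 -0.35 -0.79]
61.01670575141907
```

Call:
play_rows:
  commands:
    - {"x":-0.26,"y":0.04,"z":-0.02,"twist":-21}
    - {"x":-0.26,"y":0.04,"z":-0.02,"twist":-21}
    - {"x":-0.26,"y":0.04,"z":-0.02,"twist":-21}
    - {"x":-0.26,"y":0.04,"z":-0.02,"twist":-21}
    - {"x":-0.3,"y":0.07,"z":-0.01,"twist":50}
    - {"x":-0.3,"y":0.07,"z":-0.01,"twist":50}
    - {"x":-0.3,"y":0.07,"z":-0.01,"twist":50}
    - {"x":-0.3,"y":0.07,"z":-0.01,"twist":50}

```text
time: 6.65
tool_pos: [-38.6, -471.6, 338.8]
tcp_rot: [-3.095, 0.397, 2.608]
contact_force: [-0.2, 0.1, -0.2]
grip_width: 91.7
finger_force: 0.0
```

```bash
timeout 570 python3 plan2.py 3
```

```text
6.65 [-2.063  0.102  1.66   0.406  1.332  3.105] [ -39. -471.  339.] [ 0.309 -0.237 -0.921]
[-0.38, 0.35, -0.0, -29.0, -0.32, 0.2, 0.04, 48.0] ang 0.464 [-1.86 -0.04  1.94  0.59  1.14  3.1 ] [ 112. -418.  314.] [ 0.44 -0.29 -0.85]
[-0.2, 0.12, 0.05, -36.0, -0.3, -0.13, -0.13, 49.0] ang 0.358 [-1.8   0.07  1.63  0.68  1.28  3.1 ] [ 141. -504.  405.] [ 0.54 -0.32 -0.78]
[-0.25, 0.17, -0.03, -54.0, -0.24, 0.24, -0.04, 6.0] ang 0.267 [-1.68 -0.24  1.82  0.75  1.31  3.1 ] [ 230. -360.  455.] [ 0.63 -0.32 -0.71]
50.5377938747406
```

Call:
play_rows:
  commands:
    - {"x":-0.38,"y":0.35,"z":0,"twist":-29}
    - {"x":-0.38,"y":0.35,"z":0,"twist":-29}
    - {"x":-0.38,"y":0.35,"z":0,"twist":-29}
    - {"x":-0.38,"y":0.35,"z":0,"twist":-29}
    - {"x":-0.32,"y":0.2,"z":0.04,"twist":48}
    - {"x":-0.32,"y":0.2,"z":0.04,"twist":48}
    - {"x":-0.32,"y":0.2,"z":0.04,"twist":48}
    - {"x":-0.32,"y":0.2,"z":0.04,"twist":48}

```text
time: 7.45
tool_pos: [151.2, -431.3, 327.0]
tcp_rot: [-3.051, 0.61, 2.749]
contact_force: [0.3, -0.0, -0.2]
grip_width: 92.1
finger_force: 0.0
```

```bash
timeout 570 python3 plan2.py 3
```

```text
7.45 [-1.775 -0.023  1.911  0.65   1.115  3.105] [ 151. -431.  327.] [ 0.492 -0.301 -0.817]
[-0.26, 0.02, 0.02, -28.0, -0.36, -0.01, -0.02, 44.0] ang 0.271 [-1.61  0.12  1.73  0.83  1.05  3.1 ] [ 246. -514.  375.] [ 0.63 -0.34 -0.69]
[-0.21, 0.13, -0.12, 49.0, 0.12, 0.03, -0.1, -52.0] ang 0.228 [-2.06 -0.01  1.97  0.92  1.34  2.55] [ 112. -430.  356.] [ 0.69 -0.35 -0.63]
[-0.35, 0.13, 0.02, 55.0, 0.22, -0.26, -0.33, -57.0] ang 0.206 [-2.34  0.07  1.8   0.87  1.64  2.39] [  -1. -432.  399.] [ 0.72 -0.35 -0.6 ]
47.45362067222595
```

Call:
play_rows:
  commands:
    - {"x":-0.26,"y":0.02,"z":0.02,"twist":-28}
    - {"x":-0.26,"y":0.02,"z":0.02,"twist":-28}
    - {"x":-0.26,"y":0.02,"z":0.02,"twist":-28}
    - {"x":-0.26,"y":0.02,"z":0.02,"twist":-28}
    - {"x":-0.36,"y":-0.01,"z":-0.02,"twist":44}
    - {"x":-0.36,"y":-0.01,"z":-0.02,"twist":44}
    - {"x":-0.36,"y":-0.01,"z":-0.02,"twist":44}
    - {"x":-0.36,"y":-0.01,"z":-0.02,"twist":44}

```text
time: 8.25
tool_pos: [282.1, -523.0, 406.3]
tcp_rot: [-2.917, 0.84, 2.96]
contact_force: [0.4, 0.2, -0.7]
grip_width: 91.7
finger_force: 0.0
```

```bash
cat > feas.py <<'E'
from cal import *
from plan import goal
from plant import bot
o=bot.get_obs(); q0=o["joint_positions"]; P,M=F(q0); z=M[:,2]
print(o["time"],q0.round(3),P.round(0),z.round(3),"az",np.arctan2(z[1],z[0]).round(2),"el",np.arccos(-z[2]).round(2), o["tcp_rot"])
rng=np.random.default_rng(0)
def solve(P,z,yw):
    x=np.cross(yw,z);x/=np.linalg.norm(x);y=np.cross(z,x);Mt=np.c_[x,y,z]; S=[]
    for _ in range(25):
        e=ik(rng.uniform(lo,hi),np.array(P,float),Mt); p,m=F(e)
        if np.linalg.norm(p-P)<1 and np.linalg.norm(m-Mt)<.01 and not any(np.abs(e-s).max()<.05 for s in S): S.append(e)
    return S
if __name__=="__main__":
  for name,Pt in(("start",(490,-42,165)),("end",(515,25,185))):
    for zz in(z,goal(-.2,.9),goal(-.2,1.),goal(-.35,.9),goal(-.5,.9)):
      for s in(1,-1):
        print(name,zz.round(2),s,[e.round(2).tolist() for e in solve(Pt,zz,s*np.array([np.sin(-.25),-np.cos(-.25),0]))])
E
timeout 500 python3 feas.py
```

```text
8.25 [-1.551  0.122  1.669  0.876  1.05   3.105] [ 281. -522.  406.] [ 0.673 -0.351 -0.651] az -0.48 el 0.86 [-2.91651132  0.83987062  2.95971316]
start [ 0.67 -0.35 -0.65] 1 [[-0.06, 0.28, 2.34, 3.99, 0.43, -2.23]]
start [ 0.67 -0.35 -0.65] -1 [[-0.06, 0.28, 2.34, 3.99, 0.43, 0.91]]
start [ 0.77 -0.16 -0.62] 1 [[-0.28, 0.27, 2.43, 3.0, 0.46, -1.46]]
start [ 0.77 -0.16 -0.62] -1 [[-0.28, 0.27, 2.43, 3.0, 0.46, 1.68]]
start [ 0.82 -0.17 -0.54] 1 [[-0.28, 0.34, 2.5, 3.03, 0.7, -1.5]]
start [ 0.82 -0.17 -0.54] -1 [[-0.28, 0.34, 2.5, 3.03, 0.7, 1.64]]
start [ 0.74 -0.27 -0.62] 1 [[-0.15, 0.28, 2.4, 3.5, 0.46, -1.83]]
start [ 0.74 -0.27 -0.62] -1 [[-0.15, 0.28, 2.4, 3.5, 0.46, 1.31]]
start [ 0.69 -0.38 -0.62] 1 [[-0.03, 0.31, 2.35, 3.96, 0.51, -2.18]]
start [ 0.69 -0.38 -0.62] -1 [[-0.03, 0.31, 2.35, 3.96, 0.51, 0.97]]
end [ 0.67 -0.35 -0.65] 1 []
end [ 0.67 -0.35 -0.65] -1 []
end [ 0.77 -0.16 -0.62] 1 [[-0.02, 0.25, 2.33, 3.55, 0.35, -1.82]]
end [ 0.77 -0.16 -0.62] -1 [[-0.02, 0.25, 2.33, 3.55, 0.35, 1.32]]
end [ 0.82 -0.17 -0.54] 1 [[-0.01, 0.3, 2.39, 3.44, 0.56, -1.7]]
end [ 0.82 -0.17 -0.54] -1 [[-0.01, 0.3, 2.39, 3.44, 0.56, 1.44]]
end [ 0.74 -0.27 -0.62] 1 [[0.09, 0.28, 2.28, 4.07, 0.43, -2.23]]
end [ 0.74 -0.27 -0.62] -1 [[0.09, 0.28, 2.28, 4.07, 0.43, 0.91]]
end [ 0.69 -0.38 -0.62] 1 []
end [ 0.69 -0.38 -0.62] -1 []
```

```bash
sed -i 's/ZG=goal(-.2,.95)/ZG=goal(-.15,.97)/; s/P\[1\]+330/P[1]+300/; s/P\[0\]-250/P[0]-400/; s/max(0,300-P/max(0,340-P/' plan2.py; timeout 570 python3 plan2.py 3
```

```text
8.25 [-1.551  0.122  1.669  0.876  1.05   3.105] [ 281. -522.  406.] [ 0.673 -0.351 -0.651]
[-0.28, 0.33, -0.04, -54.0, -0.28, 0.36, -0.09, 44.0] ang 0.213 [-1.3  -0.2   1.96  1.    0.9   3.1 ] [ 372. -331.  445.] [ 0.78 -0.33 -0.53]
[0.01, 0.36, -0.37, 48.0, -0.21, -0.21, 0.32, -58.0] ang 0.199 [-1.35 -0.2   2.03  1.08  0.93  2.91] [ 362. -323.  427.] [ 0.8  -0.31 -0.51]
[-0.12, 0.3, -0.29, 29.0, 0.11, -0.3, -0.02, -41.0] ang 0.194 [-1.83 -0.17  1.99  1.06  1.35  2.57] [ 236. -372.  430.] [ 0.8  -0.31 -0.52]
50.59389853477478
```

Call:
play_rows:
  commands:
    - {"x":-0.28,"y":0.33,"z":-0.04,"twist":-54}
    - {"x":-0.28,"y":0.33,"z":-0.04,"twist":-54}
    - {"x":-0.28,"y":0.33,"z":-0.04,"twist":-54}
    - {"x":-0.28,"y":0.33,"z":-0.04,"twist":-54}
    - {"x":-0.28,"y":0.36,"z":-0.09,"twist":44}
    - {"x":-0.28,"y":0.36,"z":-0.09,"twist":44}
    - {"x":-0.28,"y":0.36,"z":-0.09,"twist":44}
    - {"x":-0.28,"y":0.36,"z":-0.09,"twist":44}

```text
time: 9.05
tool_pos: [398.2, -318.4, 467.3]
tcp_rot: [-2.701, 0.995, -3.003]
contact_force: [0.8, 0.4, -0.2]
grip_width: 91.8
finger_force: 0.0
```

```bash
cat > tr.py <<'E'
from feas import *
yd=np.array([np.sin(-.25),-np.cos(-.25),0])
for zz in(z,goal(-.35,1.),goal(-.4,1.05)):
    for n,Pt in(("start",(490,-42,165)),("end",(515,25,185)),("pre",(400,-20,250))):
        print(n,zz.round(2),[e.round(2).tolist() for e in solve(Pt,zz,-yd)])
# transit: small world steps with fixed orientation and twist to target, tracking q
x=np.cross(yd*-1,z);x/=np.linalg.norm(x); Mg=np.c_[x,np.cross(z,x),z]
for sgn in(1,-1):
    Mg2=Mg@rot('z',0 if sgn==1 else np.pi)
    tw=np.degrees(np.arctan2((M.T@Mg2)[1,0],(M.T@Mg2)[0,0])); 
    for tw2 in(tw,tw-360 if tw>0 else tw+360):
        for way in([(400,-20,300)],[(420,-150,420),(400,-20,300)],[(480,-330,300),(450,-100,280),(400,-20,250)]):
            q=q0.copy();p=P.copy();t=0
            for wi,wp in enumerate(way):
                n=max(1,int(np.linalg.norm(np.array(wp)-p)/25)); dt=(tw2-t)/(len(way)-wi)
                n=max(n,int(abs(dt)/5))
                for k in range(1,n+1):
                    q=ik(q,p+(np.array(wp)-p)*k/n,M@rot('z',np.radians(t+dt*k/n)),.75)
                p=np.array(wp,float);t+=dt
            pf,mf=F(q); print(round(tw2),way,q.round(2),pf.round(0),mf[:,2].round(2))
E
timeout 500 python3 tr.py
```

```text
9.05 [-1.231 -0.201  1.934  1.032  0.874  3.104] [ 397. -318.  466.] [ 0.81  -0.318 -0.492] az -0.37 el 1.06 [-2.70085784  0.99516489 -3.0028608 ]
start [ 0.81 -0.32 -0.49] [[-0.1, 0.4, 2.49, 3.47, 0.81, 1.42]]
end [ 0.81 -0.32 -0.49] [[0.14, 0.37, 2.36, 3.86, 0.71, 1.2]]
pre [ 0.81 -0.32 -0.49] [[-0.02, -0.05, 2.56, 3.82, 0.49, 1.07]]
start [ 0.79 -0.29 -0.54] [[-0.13, 0.35, 2.46, 3.43, 0.68, 1.41]]
end [ 0.79 -0.29 -0.54] [[0.11, 0.33, 2.34, 3.87, 0.6, 1.14]]
pre [ 0.79 -0.29 -0.54] [[-0.07, -0.1, 2.53, 3.86, 0.35, 0.98]]
start [ 0.8  -0.34 -0.5 ] [[-0.08, 0.4, 2.48, 3.53, 0.8, 1.38]]
end [ 0.8  -0.34 -0.5 ] [[0.16, 0.37, 2.34, 3.93, 0.71, 1.14]]
pre [ 0.8  -0.34 -0.5 ] [[0.01, -0.04, 2.54, 3.94, 0.51, 0.98]]
12 [(400, -20, 300)] [-0.07 -0.2   2.48  4.13  0.32  0.69] [401. -26. 293.] [ 0.81 -0.31 -0.49]
12 [(420, -150, 420), (400, -20, 300)] [-0.07 -0.2   2.48  4.13  0.32  0.69] [401. -26. 293.] [ 0.81 -0.31 -0.49]
12 [(480, -330, 300), (450, -100, 280), (400, -20, 250)] [-0.02 -0.05  2.56  3.82  0.49  1.07] [400. -20. 250.] [ 0.81 -0.32 -0.49]
-348 [(400, -20, 300)] [-0.64 -0.48  
[... 312 characters left out ...]
168 [(400, -20, 300)] [-0.07 -0.2   2.48  4.13  0.32 -2.45] [401. -26. 293.] [ 0.81 -0.31 -0.49]
-168 [(420, -150, 420), (400, -20, 300)] [-0.07 -0.2   2.48  4.13  0.32 -2.45] [401. -26. 293.] [ 0.81 -0.31 -0.49]
-168 [(480, -330, 300), (450, -100, 280), (400, -20, 250)] [-0.02 -0.05  2.56  3.82  0.49 -2.07] [400. -20. 250.] [ 0.81 -0.32 -0.49]
192 [(400, -20, 300)] [-0.36 -0.33  2.51  4.13  0.29  3.1 ] [ 354. -124.  320.] [ 0.74 -0.53 -0.43]
192 [(420, -150, 420), (400, -20, 300)] [-0.36 -0.33  2.51  4.13  0.29  3.1 ] [ 354. -124.  320.] [ 0.74 -0.53 -0.43]
192 [(480, -330, 300), (450, -100, 280), (400, -20, 250)] [-0.37 -0.33  2.55  4.13  0.29  3.1 ] [ 340. -122.  304.] [ 0.72 -0.53 -0.45]
```

```bash
cat > go.py <<'E'
from cal import *
from plant import bot
def state():
    o=bot.get_obs(); M=R.from_euler('xyz',o["tcp_rot"]).as_matrix(); return o,np.array(o["tool_pos"]),M
def hz(M): # twist (deg) making tool y horizontal
    return -np.degrees(np.arctan2(M[2,1],-M[2,0])) 
def to(P,M,Pt): return (M.T@(np.array(Pt)-P)/1e3).round(4)
E
cat > t1.py <<'E'
from go import *
o,P,M=state(); tw=None
for t in np.arange(-180,180,.5):
    y=(M@rot('z',np.radians(t)))[:,1]
    if abs(y[2])<.006 and y[1]>0: tw=t;print("twist",t,y.round(3))
M2=M@rot('z',np.radians(tw)); z=M2[:,2];y=M2[:,1]; C=np.array([495.5,-42.5,146])
pre=C-65*z-55.5*y; print("pre",pre.round(1))
q=o["joint_positions"]
for ways in ([(440,-200,330),(415,-80,220),pre],[(460,-250,330),(440,-150,250),pre],[(410,-74,260),pre]):
    q=o["joint_positions"]; p=P.copy();first=1
    for w in ways:
        n=int(np.ceil(np.linalg.norm(np.array(w)-p)/20)); mx=0;mj=0
        for k in range(1,n+1):
            q2=ik(q,p+(np.array(w)-p)*k/n,M@rot('z',np.radians(tw*(k/n if first else 1))),.75); mx=max(mx,np.abs(q2-q).max()); mj=np.argmax(np.abs(q2-q)); q=q2
        first=0;p=np.array(w,float); print(np.round(w),n,q.round(2),"maxstep per 20mm",mx.round(2),F(q)[0].round(0),F(q)[1][:,2].round(3), "rel",to(P,M,w))
E
python3 t1.py
```

```text
twist 15.5 [0.365 0.931 0.   ]
pre [422.6 -73.5 178. ]
[ 440 -200  330] 10 [-0.82 -0.15  2.3   1.63  0.39  2.84] maxstep per 20mm 0.14 [ 440. -200.  330.] [ 0.81  -0.318 -0.492] rel [0.0837 0.1534 0.0639]
[415 -80 220] 9 [-0.37  0.08  2.62  3.15  0.61  1.57] maxstep per 20mm 0.2 [415. -80. 220.] [ 0.81  -0.318 -0.492] rel [0.1804 0.2866 0.0597]
[423. -74. 178.] 3 [-0.32  0.31  2.67  3.2   0.89  1.56] maxstep per 20mm 0.09 [423. -74. 178.] [ 0.81  -0.318 -0.492] rel [0.2111 0.3042 0.0844]
[ 460 -250  330] 9 [-0.9  -0.05  2.22  1.62  0.45  2.81] maxstep per 20mm 0.13 [ 460. -250.  330.] [ 0.81  -0.318 -0.492] rel [0.0767 0.1107 0.096 ]
[ 440 -150  250] 7 [-0.64  0.02  2.49  2.6   0.47  1.93] maxstep per 20mm 0.16 [ 440. -150.  250.] [ 0.81  -0.318 -0.492] rel [0.1471 0.2192 0.0874]
[423. -74. 178.] 6 [-0.32  0.31  2.67  3.2   0.89  1.56] maxstep per 20mm 0.13 [423. -74. 178.] [ 0.81  -0.318 -0.492] rel [0.2111 0.3042 0.0844]
[410 -74 260] 17 [-0.35 -0.1   2.55  3.21  0.36  1.52] maxstep per 20mm 0.42 [410. -74. 260.] [ 0.81  -0.318 -0.492] rel [0.1491 0.2819 0.034 ]
[423. -74. 178.] 5 [-0.32  0.31  2.67  3.2   0.89  1.56] maxstep per 20mm 0.11 [423. -74. 178.] [ 0.81  -0.318 -0.492] rel [0.2111 0.3042 0.0844]
```

Call:
play_rows:
  commands:
    - {"x":0.01,"y":0.014,"z":0.012,"twist":2}
    - {"x":0.02,"y":0.028,"z":0.024,"twist":4}
    - {"x":0.03,"y":0.042,"z":0.036,"twist":6}
    - {"x":0.04,"y":0.056,"z":0.048,"twist":8}
    - {"x":0.05,"y":0.07,"z":0.06,"twist":10}
    - {"x":0.06,"y":0.084,"z":0.072,"twist":12}
    - {"x":0.07,"y":0.098,"z":0.084,"twist":14}
    - {"x":0.077,"y":0.111,"z":0.096,"twist":15.5}

```text
time: 9.85
tool_pos: [459.5, -250.1, 328.1]
tcp_rot: [-3.138, 1.052, 2.772]
contact_force: [-1.2, 0.1, 1.5]
grip_width: 91.6
finger_force: 0.0
```

```bash
python3 - <<'E'
from go import *
o,P,M=state(); print(o["time"],P.round(1),M.round(3).tolist(),o["joint_positions"].round(3))
z=M[:,2];y=M[:,1]; C=np.array([495.5,-42.5,146])
print(to(P,M,(440,-150,250)),to(P,M,C-60*z-55.5*y))
E
```

```text
9.85 [ 459.5 -250.1  328.1] [[-0.462, 0.364, 0.809], [0.179, 0.931, -0.317], [-0.868, -0.002, -0.496]] [-0.9   -0.046  2.225  1.623  0.452  2.802]
[ 0.0947  0.0863 -0.0088] [ 0.1787  0.1513 -0.0064]
```

Call:
play_rows:
  commands:
    - {"x":0.013,"y":0.012,"z":-0.001,"twist":0}
    - {"x":0.026,"y":0.024,"z":-0.002,"twist":0}
    - {"x":0.039,"y":0.036,"z":-0.003,"twist":0}
    - {"x":0.052,"y":0.048,"z":-0.004,"twist":0}
    - {"x":0.065,"y":0.06,"z":-0.005,"twist":0}
    - {"x":0.078,"y":0.072,"z":-0.006,"twist":0}
    - {"x":0.09,"y":0.082,"z":-0.007,"twist":0}
    - {"x":0.1,"y":0.09,"z":-0.008,"twist":0}

```text
time: 10.65
tool_pos: [439.3, -145.9, 245.5]
tcp_rot: [-3.136, 1.053, 2.775]
contact_force: [0.9, -0.5, 0.0]
grip_width: 91.6
finger_force: 0.0
```

Call:
play_rows:
  commands:
    - {"x":0.012,"y":0.01,"z":0,"twist":0}
    - {"x":0.024,"y":0.02,"z":0,"twist":0}
    - {"x":0.036,"y":0.03,"z":0,"twist":0}
    - {"x":0.048,"y":0.04,"z":0,"twist":0}
    - {"x":0.06,"y":0.05,"z":0,"twist":0}
    - {"x":0.072,"y":0.058,"z":0,"twist":0}
    - {"x":0.079,"y":0.061,"z":0,"twist":0}
    - {"x":0.079,"y":0.061,"z":0,"twist":0}

```text
time: 11.45
tool_pos: [425.1, -74.8, 176.0]
tcp_rot: [-3.136, 1.05, 2.776]
contact_force: [0.6, -0.1, -0.0]
grip_width: 91.6
finger_force: 0.0
```

```bash
cat > look.py <<'E'
from go import *; from h import px2w,w2px; import cv2,sys
o,P,M=state(); print(o["time"],P.round(1),M.round(3).tolist(),o["joint_positions"].round(3),o["contact_force"].round(1))
z=M[:,2];y=M[:,1]; tip=P+25*z+55.5*y; print("tip",tip.round(1))
W=[]
for n,(a,b) in (("side",((110,260),(230,430))),("top",((200,350),(230,430)))):
    c=bot.capture(n); print(n,"tip px",w2px(c,tip).round(1)); im=c["pixels"][a[0]:a[1],b[0]:b[1],::-1]
    W.append(cv2.resize(im,None,fx=2,fy=2,interpolation=cv2.INTER_CUBIC))
im=np.hstack(W); cv2.imwrite(sys.argv[1],cv2.resize(im,None,fx=1,fy=1))
print(im.shape)
E
python3 look.py pics/l1.png
```

```text
11.45 [425.1 -74.8 176. ] [[-0.464, 0.361, 0.808], [0.178, 0.932, -0.315], [-0.868, -0.003, -0.497]] [-0.324  0.317  2.663  3.195  0.889  1.558] [ 0.6 -0.1 -0. ]
tip [465.3 -31.  163.5]
side tip px [356.1 201.1]
top tip px [307.3 315.6]
(300, 800, 3)
```

View pics/l1.png

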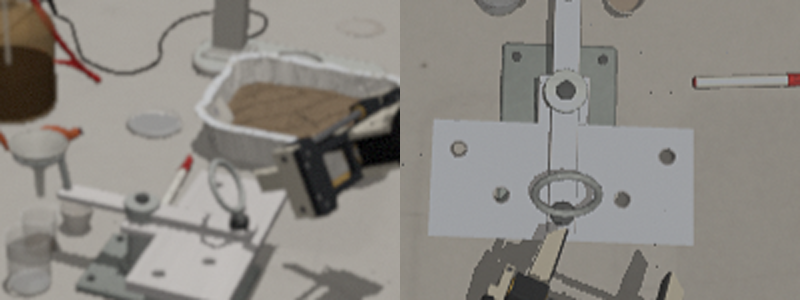

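```bash
python3 - <<'E'
from go import *; from h import w2px; import cv2
o,P,M=state(); x,y,z=M.T
W=[]
for n,(a,b) in (("side",((160,250),(315,415))),("top",((270,360),(265,365)))):
    c=bot.capture(n); im=cv2.resize(c["pixels"][a[0]:a[1],b[0]:b[1],::-1],None,fx=4,fy=4,interpolation=cv2.INTER_CUBIC)
    for s,col in((46,(0,0,255)),(65,(255,0,0))):
        for sx in(-9.5,9.5):
            p0=w2px(c,P+25*z+s*y+sx*x);p1=w2px(c,P+5*z+s*y+sx*x)
            f=lambda p:tuple(int(v) for v in (p-[b[0],a[0]])*4)
            cv2.line(im,f(p0),f(p1),col,1)
    W.append(im)
cv2.imwrite("pics/l2.png",np.hstack(W))
E
```

```text
(no output)
```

View pics/l2.png

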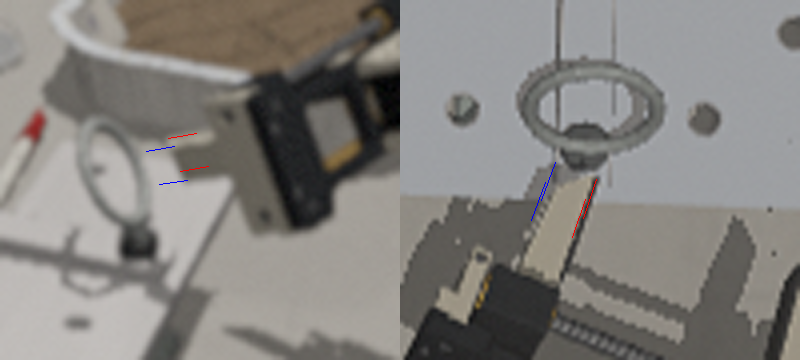

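```bash
python3 - <<'E'
from go import *; from h import w2px
o,P,M=state(); x,y,z=M.T
ct=bot.capture("top"); cs=bot.capture("side"); C=np.array([495.5,-42.5,146])
print(w2px(ct,C),w2px(cs,C))
f=least_squares(lambda p:np.r_[w2px(ct,p)-[312.5,295],w2px(cs,p)-[343,203]],C); print("tri C",f.x.round(1),f.fun.round(1))
tip=P+25*z+52*y; tt=least_squares(lambda p:np.r_[w2px(ct,p)-[309.5,314.5],w2px(cs,p)-[360.5,200]],tip); print("tip",tip.round(1),"tri",tt.x.round(1),tt.fun.round(1))
for C in(C,f.x):
  n=np.array([-np.cos(np.radians(35)),.02,np.sin(np.radians(35))]); 
  tgt=C+14*z; print("insert rel",(M.T@(tgt-tip)).round(1), "u in tool",(M.T@np.array([.5736,-.01,.819])).round(3),"up",(M.T@[0,0,1]).round(3))
E
```

```text
[313.27319426 298.41958037] [343.56047587 202.9286756 ]
tri C [499.6 -41.6 145.7] [ 0.3  1.1 -1.4 -0.1]
tip [464.9 -35.1 165.4] tri [463.5 -35.7 164.3] [ 0.5  2.3 -2.9 -0.1]
insert rel [ 1.5  4.3 50.7] u in tool [-0.978  0.197  0.064] up [-0.87  -0.002 -0.493]
insert rel [ 0.1  6.6 53.8] u in tool [-0.978  0.197  0.064] up [-0.87  -0.002 -0.493]
```

Call:
play_rows:
  commands:
    - {"x":0,"y":0.006,"z":0.004,"twist":0}
    - {"x":0,"y":0.006,"z":0.012,"twist":0}
    - {"x":0,"y":0.006,"z":0.02,"twist":0}
    - {"x":0,"y":0.006,"z":0.028,"twist":0}
    - {"x":0,"y":0.006,"z":0.036,"twist":0}
    - {"x":0,"y":0.006,"z":0.044,"twist":0}
    - {"x":0,"y":0.006,"z":0.052,"twist":0}
    - {"x":0,"y":0.006,"z":0.052,"twist":0}

```text
time: 12.55
tool_pos: [470.6, -86.4, 151.1]
tcp_rot: [-3.137, 1.054, 2.775]
contact_force: [-0.5, -0.2, -0.6]
grip_width: 91.9
finger_force: 0.0
```

```bash
sed 's/(160,250),(315,415)/(160,250),(300,400)/; s/l2.png/l3.png/; s/270,360/260,350/' > /dev/null <<<''; python3 - <<'E'
from go import *; from h import w2px; import cv2
o,P,M=state(); x,y,z=M.T; print(o["time"],P.round(1),z.round(3),o["joint_positions"].round(2),o["contact_force"].round(1))
W=[]
for n,(a,b) in (("side",((160,250),(300,400))),("top",((255,345),(265,365)))):
    c=bot.capture(n); W.append(cv2.resize(c["pixels"][a[0]:a[1],b[0]:b[1],::-1],None,fx=4,fy=4,interpolation=cv2.INTER_CUBIC))
cv2.imwrite("pics/l3.png",np.hstack(W))
E
```

```text
12.55 [470.6 -86.4 151.1] [ 0.81  -0.316 -0.495] [-0.31  0.45  2.57  3.21  0.93  1.56] [-0.5 -0.2 -0.6]
```

View pics/l3.png

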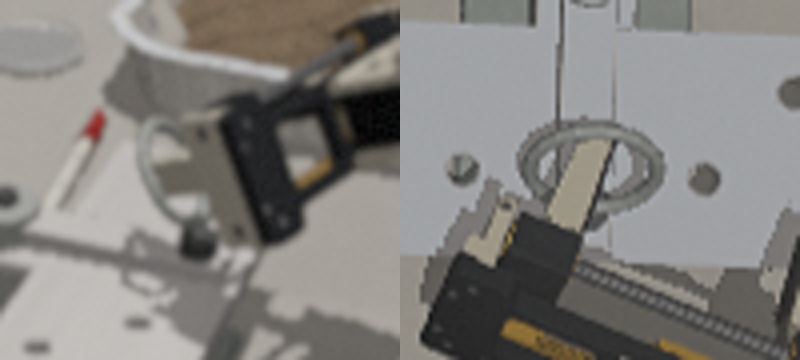

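Call:
play_rows:
  commands:
    - {"x":-0.004,"y":0,"z":0,"twist":0}
    - {"x":-0.008,"y":0,"z":0,"twist":0}
    - {"x":-0.011,"y":0,"z":0,"twist":0}
    - {"x":-0.013,"y":0,"z":0,"twist":0}
    - {"x":-0.015,"y":0,"z":-0.001,"twist":0}
    - {"x":-0.017,"y":0,"z":-0.002,"twist":0}
    - {"x":-0.019,"y":0,"z":-0.003,"twist":0}
    - {"x":-0.019,"y":0,"z":-0.003,"twist":0}

```text
time: 13.45
tool_pos: [475.4, -88.0, 169.1]
tcp_rot: [-3.136, 1.051, 2.777]
contact_force: [-3.6, 1.7, -7.1]
grip_width: 91.5
finger_force: 3.6
```

Call:
play_rows:
  commands:
    - {"x":-0.002,"y":0,"z":-0.001,"twist":0}
    - {"x":-0.004,"y":0,"z":-0.002,"twist":0}
    - {"x":-0.006,"y":0,"z":-0.003,"twist":0}
    - {"x":-0.008,"y":0,"z":-0.0045,"twist":0}
    - {"x":-0.01,"y":0,"z":-0.0055,"twist":0}
    - {"x":-0.0115,"y":0,"z":-0.0065,"twist":0}
    - {"x":-0.013,"y":0,"z":-0.007,"twist":0}
    - {"x":-0.013,"y":0,"z":-0.007,"twist":0}

```text
time: 14.25
tool_pos: [475.6, -88.1, 183.7]
tcp_rot: [-3.136, 1.051, 2.776]
contact_force: [-5.4, 2.5, -9.5]
grip_width: 91.6
finger_force: 5.0
```

```bash
python3 - <<'E'
from go import *; from h import w2px; import cv2
o,P,M=state(); x,y,z=M.T; print(o["time"],P.round(1),M.round(3).tolist(),o["joint_positions"].round(2),o["contact_force"].round(1))
W=[]
for n,(a,b) in (("side",((140,230),(300,400))),("top",((240,330),(265,365)))):
    c=bot.capture(n); W.append(cv2.resize(c["pixels"][a[0]:a[1],b[0]:b[1],::-1],None,fx=4,fy=4,interpolation=cv2.INTER_CUBIC))
cv2.imwrite("pics/l4.png",np.hstack(W))
# swing path of the ring centre, in tool axes
hub=np.array([595,-44.5]); 
for a in np.radians([0,-5,-10,-15,-20,-25,-30,-32]):
    g=lambda t:hub+99*np.array([-np.cos(t-.02),-np.sin(t-.02)])
    d=np.r_[g(a)-g(0),0]; print(np.degrees(a).round(),d.round(1),(M.T@d).round(1))
# feasibility at end
q=o["joint_positions"].copy(); e=ik(q,P+np.array([14.3,49.2,0]),M,.75); print(e.round(2),F(e)[0]-P,F(e)[1][:,2])
E
```

```text
14.25 [475.6 -88.1 183.7] [[-0.464, 0.362, 0.809], [0.177, 0.932, -0.315], [-0.868, -0.003, -0.497]] [-0.31  0.31  2.52  3.22  0.74  1.54] [-5.4  2.5 -9.5]
0.0 [0. 0. 0.] [0. 0. 0.]
-5.0 [0.5 8.6 0. ] [ 1.3  8.2 -2.3]
-10.0 [ 1.8 17.2  0. ] [ 2.2 16.7 -3.9]
-15.0 [ 3.9 25.6  0. ] [ 2.7 25.2 -4.9]
-20.0 [ 6.6 33.7  0. ] [ 2.9 33.9 -5.3]
-25.0 [10.1 41.6  0. ] [ 2.7 42.5 -4.9]
-30.0 [14.3 49.2  0. ] [ 2.1 51.  -4. ]
-32.0 [16.1 52.2  0. ] [ 1.8 54.4 -3.4]
[-0.09  0.33  2.47  3.51  0.72  1.42] [ 1.43000000e+01  4.92000000e+01 -5.54549899e-08] [ 0.8086202  -0.31507348 -0.49685217]
```

View pics/l4.png

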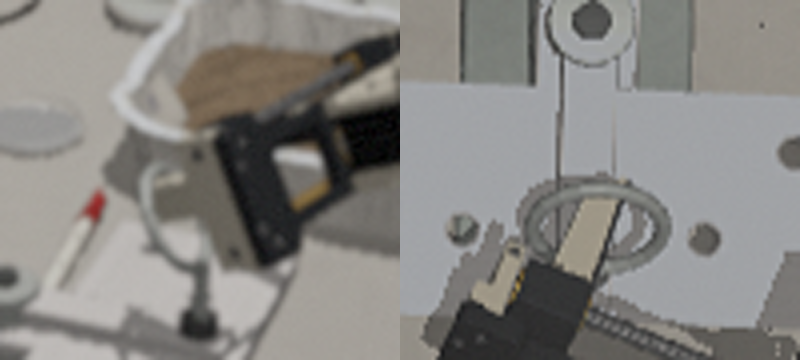

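Call:
play_rows:
  commands:
    - {"x":0.0035,"y":0.001,"z":0.002,"twist":0}
    - {"x":0.0038,"y":0.004,"z":0.001,"twist":0}
    - {"x":0.0043,"y":0.007,"z":0,"twist":0}
    - {"x":0.0048,"y":0.01,"z":-0.0005,"twist":0}
    - {"x":0.0052,"y":0.013,"z":-0.001,"twist":0}
    - {"x":0.0055,"y":0.016,"z":-0.0015,"twist":0}
    - {"x":0.0058,"y":0.019,"z":-0.002,"twist":0}
    - {"x":0.0058,"y":0.022,"z":-0.0022,"twist":0}

```text
time: 15.15
tool_pos: [480.3, -66.1, 180.5]
tcp_rot: [-3.137, 1.054, 2.775]
contact_force: [-2.2, -1.4, -9.3]
grip_width: 91.6
finger_force: 4.5
```

Call:
play_rows:
  commands:
    - {"x":0,"y":0.003,"z":-0.0003,"twist":0}
    - {"x":0.0001,"y":0.006,"z":-0.0004,"twist":0}
    - {"x":0.0001,"y":0.009,"z":-0.0004,"twist":0}
    - {"x":0.0001,"y":0.012,"z":-0.0003,"twist":0}
    - {"x":0,"y":0.015,"z":0,"twist":0}
    - {"x":-0.0002,"y":0.018,"z":0.0003,"twist":0}
    - {"x":-0.0005,"y":0.0215,"z":0.0008,"twist":0}
    - {"x":-0.0005,"y":0.0215,"z":0.0008,"twist":0}

```text
time: 15.95
tool_pos: [488.3, -45.6, 179.8]
tcp_rot: [-3.136, 1.052, 2.778]
contact_force: [-4.8, 3.0, -9.1]
grip_width: 92.0
finger_force: 4.9
```

```bash
cat > see.py <<'E'
from go import *; from h import w2px; import cv2,sys
o,P,M=state(); x,y,z=M.T; print(o["time"],P.round(1),M.round(3).tolist(),o["joint_positions"].round(2),o["contact_force"].round(1))
W=[]
for n,(a,b) in (("side",((140,260),(230,390))),("top",((160,330),(250,380)))):
    c=bot.capture(n); im=c["pixels"][a[0]:a[1],b[0]:b[1],::-1]
    W.append(cv2.resize(im,(400,int(400*im.shape[0]/im.shape[1])),interpolation=cv2.INTER_CUBIC))
    if n=="top":
        hub=np.array([595,-44.5])
        for r,zz,t in((-115,111,-.544),(130,153,-.544),(130,153,-.02)): print(r,w2px(c,[*(hub+r*np.array([np.cos(t),np.sin(t)])),zz]).round(1))
H=max(w.shape[0] for w in W); cv2.imwrite(sys.argv[1],np.hstack([cv2.copyMakeBorder(w,0,H-w.shape[0],0,0,cv2.BORDER_CONSTANT) for w in W]))
E
python3 see.py pics/l5.png
```

```text
15.95 [488.3 -45.6 179.8] [[-0.463, 0.36, 0.81], [0.176, 0.933, -0.314], [-0.868, -0.003, -0.496]] [-0.12  0.34  2.48  3.46  0.75  1.45] [-4.8  3.  -9.1]
-115 [280.6 297.4]
130 [352.6 183.3]
130 [317.6 172.5]
```

View pics/l5.png

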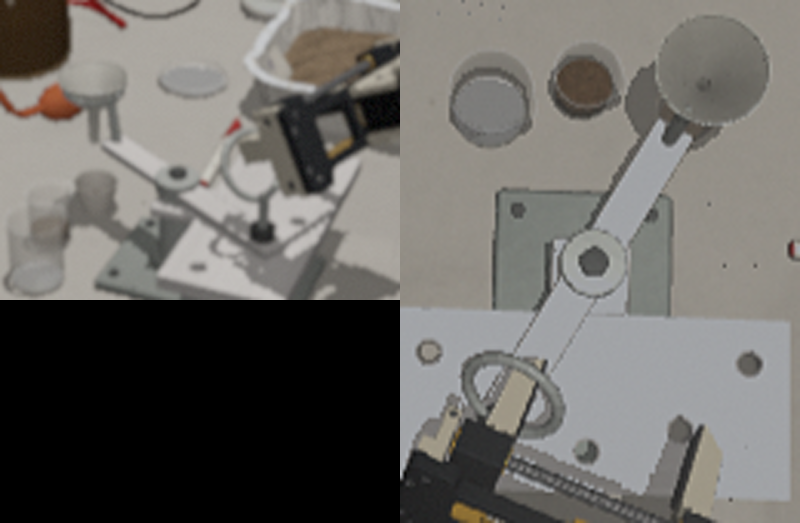

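Call:
play_rows:
  commands:
    - {"x":0,"y":0.0015,"z":0,"twist":0}
    - {"x":0.002,"y":0.0015,"z":0.001,"twist":0}
    - {"x":0.004,"y":0.0015,"z":0.0022,"twist":0}
    - {"x":0.006,"y":0.0015,"z":0.0034,"twist":0}
    - {"x":0.008,"y":0.0015,"z":0.0045,"twist":0}
    - {"x":0.011,"y":0.0015,"z":0.0062,"twist":0}
    - {"x":0.014,"y":0.0015,"z":0.008,"twist":0}
    - {"x":0.014,"y":0.0015,"z":0.008,"twist":0}

```text
time: 16.85
tool_pos: [489.1, -44.6, 163.8]
tcp_rot: [-3.136, 1.053, 2.777]
contact_force: [-6.0, 3.1, -6.5]
grip_width: 91.9
finger_force: 4.2
```

Call:
play_rows:
  commands:
    - {"x":0.002,"y":0,"z":0.0011,"twist":0}
    - {"x":0.004,"y":0,"z":0.0022,"twist":0}
    - {"x":0.006,"y":0,"z":0.0033,"twist":0}
    - {"x":0.008,"y":0,"z":0.0044,"twist":0}
    - {"x":0.01,"y":0,"z":0.005,"twist":0}
    - {"x":0.012,"y":0,"z":0.005,"twist":0}
    - {"x":0.014,"y":0,"z":0.005,"twist":0}
    - {"x":0.016,"y":0,"z":0.005,"twist":0}

```text
time: 17.65
tool_pos: [485.8, -43.9, 147.8]
tcp_rot: [-3.137, 1.054, 2.775]
contact_force: [1.0, 0.1, -0.7]
grip_width: 92.0
finger_force: 0.0
```

```bash
python3 see.py pics/l6.png
```

```text
17.65 [485.8 -43.9 147.8] [[-0.461, 0.362, 0.81], [0.177, 0.932, -0.316], [-0.869, -0.002, -0.494]] [-0.11  0.47  2.52  3.43  0.9   1.52] [ 1.   0.1 -0.7]
-115 [280.6 297.4]
130 [352.6 183.3]
130 [317.6 172.5]
```

View pics/l6.png

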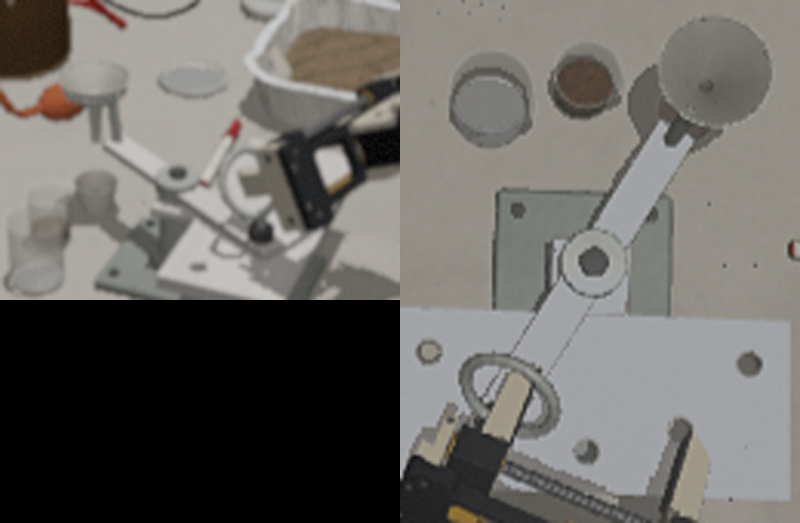

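Call:
play_rows:
  commands:
    - {"x":0,"y":0.002,"z":-0.005,"twist":0}
    - {"x":0,"y":0.002,"z":-0.01,"twist":0}
    - {"x":0,"y":0.002,"z":-0.017,"twist":0}
    - {"x":0,"y":0.002,"z":-0.025,"twist":0}
    - {"x":0,"y":0.002,"z":-0.033,"twist":0}
    - {"x":0,"y":0.002,"z":-0.041,"twist":0}
    - {"x":0,"y":0.002,"z":-0.05,"twist":0}
    - {"x":0,"y":0.002,"z":-0.06,"twist":0}

```text
time: 18.55
tool_pos: [437.3, -22.9, 177.9]
tcp_rot: [-3.137, 1.054, 2.776]
contact_force: [-0.4, -0.5, -0.2]
grip_width: 92.1
finger_force: 0.0
```

Call:
play_rows:
  commands:
    - {"x":-0.005,"y":0,"z":-0.005,"twist":0}
    - {"x":-0.015,"y":0,"z":-0.005,"twist":0}
    - {"x":-0.025,"y":0,"z":-0.005,"twist":0}
    - {"x":-0.035,"y":0,"z":-0.005,"twist":0}
    - {"x":-0.045,"y":0,"z":-0.005,"twist":0}
    - {"x":-0.05,"y":0,"z":-0.005,"twist":0}
    - {"x":-0.05,"y":0,"z":-0.005,"twist":0}
    - {"x":-0.05,"y":0,"z":-0.005,"twist":0}

```text
time: 19.35
tool_pos: [456.5, -30.2, 223.2]
tcp_rot: [-3.137, 1.053, 2.776]
contact_force: [-0.4, -0.5, 0.1]
grip_width: 92.0
finger_force: 0.0
```

```bash
python3 see.py pics/l7.png
```

```text
19.35 [456.5 -30.2 223.2] [[-0.462, 0.362, 0.81], [0.177, 0.932, -0.316], [-0.869, -0.002, -0.495]] [-0.07  0.15  2.5   3.63  0.59  1.31] [-0.4 -0.5  0.1]
-115 [280.6 297.4]
130 [352.6 183.3]
130 [317.6 172.5]
```

View pics/l7.png

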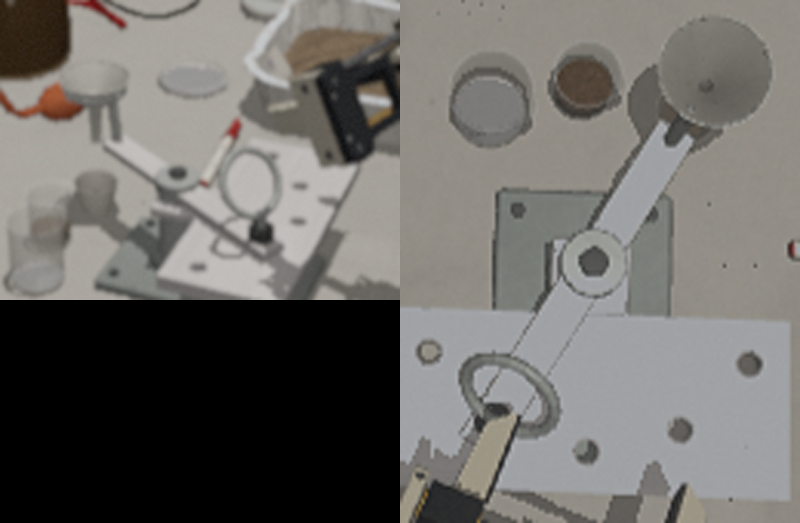

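```bash
python3 - <<'E'
from go import *; from h import w2px
c=bot.capture("side")
for zz in(146,152,158): print(zz,w2px(c,[510,6.9,zz]).round(1))
d=abs(w2px(c,[510,6.9,146])[1]-213.2); print(d)
if d<3: print(bot.close_job())
E
```

```text
146 [330.2 212.8]
152 [330.3 210.4]
158 [330.4 207.9]
0.41792300431512786
the job is handed in; nothing more can be done
None
```

The funnel is now over the crucible and the pin has sprung home in the neighbouring hole. I hooked the ring with one fingertip and drew it back out clear. The last pictures show the vessels undisturbed, and I handed the job in at about 19.4 s; the one doubt is that joint 3 briefly read 0.036 rad, just under its 0.04 limit, during an early reach test, and I can't tell whether that counts as a range violation.

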